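Make up two part kits at the electronics bench

TASK

Make up two kits from the grey stock tray: the power-supply kit (transformer, wide capacitor and heatsink) goes into the black-walled tray with three compartments, the switching kit (relay and slim capacitor) into the one with two. Give every part a compartment of its own, in any order, standing upright on the floor of the tray just as it stands in the stock. Leave the choke where it lies in the stock, and do not disturb the multimeter or the dispenser bottle.

Things in the scene. Friction and masses are not known exactly. Their poses are not given: they have to be found in the camera images.
- transformer: Mains transformer, 38 mm tall, 0.25 kg: steel core in a bright clamp frame, tan taped coil bulging to 37 mm along its x. Core and frame 45 mm along its own y, 20 mm wide in x, flat upright ends to grip by; two thin feet at the bottom reach 57 mm along y. Stands in the stock tray, underside 3 mm above the bench. Origin: centre of its underside, z up.
- heatsink: Finned aluminium heatsink standing on end, 42 (x) by 25 (y) by 40 mm tall, 60 g: flat 4 mm plate on its -y side, seven fins towards +y; can be gripped across y, plate to fin tips. Stands in the stock tray, underside 3 mm above the bench. Origin: centre of its underside, z up.
- wide_capacitor: Wide capacitor: dark-sleeved round can 40 mm in diameter, 50 mm tall, two round screw terminals on top (to 55 mm), 90 g; the wider, shorter of the two round cans. Stands in the stock tray, underside 3 mm above the bench. Origin: centre of its underside, z up.
- slim_capacitor: Slim capacitor: bare aluminium round can 25 mm in diameter, 56 mm tall, two flat tabs on top (to 65 mm), 45 g; the narrower, taller of the two round cans. Stands in the stock tray, underside 3 mm above the bench. Origin: centre of its underside, z up.
- relay: Plug-in relay standing on its clear cover, 34 by 34 mm, body 46 mm tall, black base and twelve small brass blades uppermost (to 53 mm), 80 g. Stands in the stock tray, underside 3 mm above the bench. Origin: centre of its underside, z up.
- choke: Toroidal choke: flat copper-wound ring, 38 mm across, 16 mm high; belongs to neither kit. The fixed grey stock tray (222 by 202 mm, rim 9 mm, floor 3 mm) holds it and the five parts in two rows 90 mm apart, 70 mm apart in a row; each part's own y (round cans too) points across the rows within 0.35 rad, the freest way for the fingers. Origin: centre of its underside, z up.
- tray3: Low open kit tray, black walls, pale floor, fixed, 196 by 92 mm outside, 16 mm high; three equal compartments in a row along its own x, each 60 (x) by 84 (y) mm inside, 4 mm walls; floor 3 mm above the bench. Origin: centre of its underside, at bench level, z up. Compartment centres at x = -64, 0 and +64 mm, y = 0. Any yaw; both ends alike.
- tray2: Low open kit tray, black walls, pale floor, fixed, 132 by 92 mm outside, 16 mm high; two equal compartments in a row along its own x, each 60 (x) by 84 (y) mm inside, 4 mm walls; floor 3 mm above the bench. Origin: centre of its underside, at bench level, z up. Compartment centres at x = -32 and +32 mm, y = 0. Any yaw; both ends alike.
- multimeter: Hand multimeter lying on its back beyond the work, 175 by 85 by 38 mm (dial to 47 mm); leave it alone. Origin: centre of its underside, z up.
- dispenser: White round dispenser bottle with a steel cap, 64 mm in diameter, 115 mm tall, standing beyond the work; leave it alone. Origin: centre of its underside, z up.

How it is judged:
By the outcome, as a careful person would: the job done as asked, in the order asked, and still so for the second after the job is handed in, with the robot touching nothing.
It also fails if it takes over 118 s, if anything falls off the work surface, if the arm or the gripper's body presses on something with over 40 N, if the wrist force passes 120 N, or if a joint passes its speed limit or range.

ROBOT

A 6-joint arm with a two-finger parallel gripper is mounted at the origin on the work surface. World frame = base frame: x ahead of the robot, y to its left, z up, the work surface at z = 0. Lengths are in mm, angles in degrees, forces in N, time in s.
With the tool pointing down it reaches from about 300 to 850 mm from the base axis. Payload 4.2 kg.
Tool frame: the origin (TCP) lies between the finger pads; the fingertips stand 22 mm ahead of it and the grasp point (between the pads) lies 3 mm ahead of it; z points along the fingers, y is the direction in which the jaws open and shut (so a half turn about z gives the same grasp; the last joint's range is limited). The gripper opens to 91 mm and grips with 3 to 60 N. Pads are 32 mm wide; open, the fingers measure 118 mm over their backs; the gripper's body (76 mm by 178 mm) begins 60 mm behind the grasp point.
Start: joints at [70.588, 18.312, 89.639, -0, 72.044, -1.146], TCP at [180.223, 546.041, 235.976] pointing down, gripper open.
Joint ranges: [-177.97, 177.97], [-48.28, 115.42], [12.27, 149.76], [-77.06, 257.06], [2.81, 150.46], [-146.56, 146.56]. Speed limits (degrees/s): [147.25, 147.25, 180, 180, 180, 180].

INTERFACE

Orientations are given as [roll, pitch, yaw] about the fixed x, y, z axes, in that order (R = Rz(yaw) Ry(pitch) Rx(roll)).
In Python, from workcell import * gives the robot as it stands.
- The arm moves only by the shell command python3 -m jog 'ROWS' [OPENING] [FORCE]. ROWS is text: rows parted by semicolons, each of 6 numbers parted by spaces: the shift along the tool's x, y, z in units of 0.5 m (1.0 is 0.5 m), then the turn, a rotation vector about the tool's x, y, z in units of pi/2 rad (1.0 is pi/2 rad). A call has 1 to 20 rows; each row is the pose to reach, as a shift and turn from the pose measured when the call began, along the tool's axes at that moment; what a row does not reach only later rows make up. A row lasts 1/12 s, in which the tool goes at most 41.7 mm and 7.16 degrees, less where a joint would pass 70% of its speed; a pose out of reach is approached as far as the arm can. A call with a number of a shift or a turn outside -1 to 1 is refused whole. A call with a gripper value outside its range is refused whole. OPENING is the opening, from -1 (shut) to 1 (fully open), set as the call begins (- or left out, the last holds). The fingers move at their own pace and stop on an object; FORCE is the grip in N (left out, the last holds). Time passes only in rows, so rows that repeat a pose let the fingers close. It gives the time, the measured TCP pose, the force and the opening at its end, in the units of the state.
- state(): the state, without advancing time (a new reading comes with each control period).
- grab_frame(name): name is "side" or "top" or "wrist"; returns the picture (420x560x3 uint8, red, green, blue); there is no depth.
- calibration(name): a dict with "mtx" (3x3 intrinsics, pixels), "rvec" (rotation vector, rad) and "tvec" (3), from world to camera coordinates, as OpenCV has them. Camera axes: x right, y down, z forward; pixel columns grow to the right and rows downward; lengths in mm; the calibration is good to about 2 mm. A picture is of the moment at which its call begins: read the wrist's pose just before it. calibration takes no time and is no camera call; for the wrist camera it gives the pose at the moment of the call.
- job_done(): hands the job in, once; it reports no verdict.
Trained networks look in the newest picture that a camera, given by its name, has taken for a name from the list of things; names that differ only in an ending like _2 or _b are one class to them, and where a whole thing is asked for, a point or a joint stands for the part that bears it (a point fixed in the world has none). Each returns a list of dicts, best first, with "confidence" (0 to 1); they miss things now and then, are a little off and sometimes report something else, mostly with a low value. They report only what shows in the picture. A call takes as long as a camera call.
- spot_in(query, camera): "rect" ([left, top, right, bottom] in pixels, round what is visible of it).
- tip_of(query, camera): "location" ([column, row] in pixels: a listed point, or the origin of a listed thing).
The state is a dict: "time_s": time; "qpos": joint angles; "qvel": joint speeds; "effort": joint torques, N m; "ee_pos": TCP position; "ee_rot": TCP orientation; "force": force on the tool from outside, world axes, zero at the start; "torque": the same for the moment, N m; "gripper_width": finger opening in mm.
Only numpy, scipy, OpenCV 4.12 (cv2) and the standard library are available. Lean on these libraries where they do the work, as an engineer would, in place of code of your own. Each camera call takes 0.05 s, during which the arm holds its last target. There are 200 camera calls.

## Working session

There is one attempt and no reset: what is moved stays moved. The work goes in short steps, Python scripts to look and compute and a shell command to move; the robot and the scene stay as the last step left them, time stands still between calls to the robot, and variables do not carry over. Pictures are saved under pics/ and viewed, about 12 in all and at most 16, crops included, and the job is handed in when it is done.

```bash
mkdir -p pics && ls
cat > h.py <<'E'
from workcell import *
import numpy as np, cv2
def snap(n):
    f=grab_frame(n); c=calibration(n); return f,c
def save(f,p,s=1.4): cv2.imwrite('pics/'+p,cv2.resize(cv2.cvtColor(f,cv2.COLOR_RGB2BGR),None,fx=s,fy=s))
def ray(c,uv):
    R,_=cv2.Rodrigues(np.array(c['rvec'],float)); t=np.array(c['tvec'],float).ravel()
    d=R.T@np.linalg.inv(np.array(c['mtx']))@np.array([uv[0],uv[1],1.]); return -R.T@t,d/np.linalg.norm(d)
def onz(c,uv,z):
    o,d=ray(c,uv); return o+d*(z-o[2])/d[2]
def tri(rs):
    A=sum(np.eye(3)-np.outer(d,d) for o,d in rs); b=sum((np.eye(3)-np.outer(d,d))@o for o,d in rs); return np.linalg.solve(A,b)
def proj(c,P): return cv2.projectPoints(np.array(P,float).reshape(-1,3),np.array(c['rvec'],float),np.array(c['tvec'],float),np.array(c['mtx']),None)[0].reshape(-1,2)
E
python3 - <<'E'
from h import *
N=['transformer','heatsink','wide_capacitor','slim_capacitor','relay','choke','tray3','tray2','multimeter','dispenser']
print(state())
cs={}
for n in ['top','side','wrist']:
    f,c=snap(n);save(f,n+'1.png');cs[n]=c
    print(n,'cam at',ray(c,(280,210))[0].round())
R={}
for q in N:
    for n in ['top','side']:
        r=tip_of(q,n); R[q,n]=r
        print(q,n,[(np.round(x['location']).tolist(),round(x['confidence'],2),onz(cs[n],x['location'],3).round().tolist()) for x in r[:2]])
    if R[q,'top'] and R[q,'side']: print('   tri',tri([ray(cs[n],R[q,n][0]['location']) for n in ['top','side']]).round(1))
E
```

```text
pics
{'time_s': 0.0, 'qpos': array([ 7.05866650e+01,  1.83500554e+01,  8.97063848e+01, -1.79726630e-03,
        7.20441291e+01, -1.14651192e+00]), 'qvel': array([ 0.0332537 ,  0.02177476,  0.00632019,  0.00326584, -0.01694594,
       -0.03282915]), 'effort': array([-1.53592602e-03, -4.12465346e+01, -2.31972599e+01,  7.27286492e-02,
        4.56078211e-02, -1.36893614e-04]), 'ee_pos': array([180.08661389, 545.57474665, 235.13629393]), 'ee_rot': array([-1.79899417e+02, -3.03886132e-04,  1.61733732e+02]), 'force': array([ 0.18341827, -0.40146513, -0.47547715]), 'torque': array([-0.00844503, -0.00815154, -0.00847513]), 'gripper_width': 90.92530524102295}
top cam at [ 330.    7. 1438.]
side cam at [  41. -623.  798.]
wrist cam at [116. 568. 384.]
transformer top [([407.0, 244.0], 0.77, [504.0, -339.0, 3.0])]
transformer side [([363.0, 337.0], 0.86, [502.0, -335.0, 3.0])]
   tri [ 502.4 -336.9    5.5]
heatsink top [([370.0, 217.0], 0.61, [577.0, -245.0, 3.0])]
heatsink side [([361.0, 288.0], 0.68, [586.0, -258.0, 3.0])]
   tri [ 584.4 -251.1   -4.8]
wide_capacitor top [([406.0, 220.0], 0.6
[... 568 characters left out ...]
62.0], 0.62, [469.0, 300.0, 3.0])]
tray3 side [([277.0, 219.0], 0.96, [593.0, -2.0, 3.0]), ([163.0, 183.0], 0.75, [469.0, 280.0, 3.0])]
   tri [ 874.6  320.5 -407.5]
tray2 top [([185.0, 159.0], 0.68, [751.0, 252.0, 3.0]), ([166.0, 262.0], 0.62, [469.0, 300.0, 3.0])]
tray2 side [([277.0, 219.0], 0.96, [593.0, -2.0, 3.0]), ([163.0, 183.0], 0.75, [469.0, 280.0, 3.0])]
   tri [ 874.6  320.5 -407.5]
multimeter top [([188.0, 157.0], 0.65, [757.0, 243.0, 3.0])]
multimeter side [([258.0, 144.0], 0.98, [750.0, 249.0, 3.0])]
   tri [752.2 245.2   5.3]
dispenser top [([371.0, 150.0], 0.87, [765.0, -257.0, 3.0])]
dispenser side [([419.0, 248.0], 0.74, [758.0, -269.0, 3.0])]
   tri [ 770.7 -261.2  -12.6]
```

View pics/top1.png

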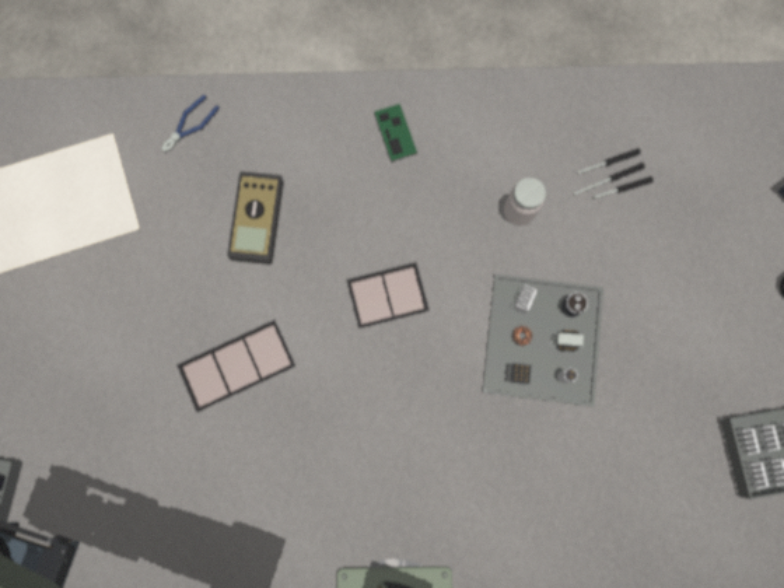

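View pics/side1.png

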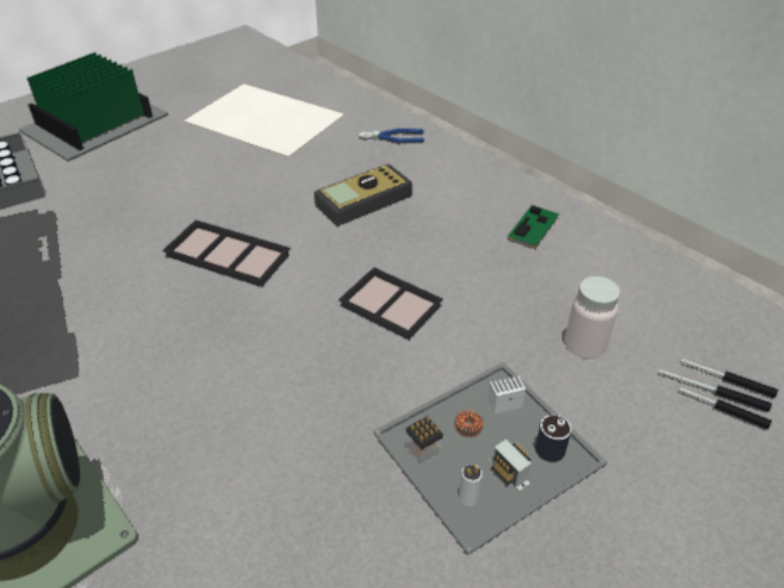

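The top view (784x588) shows tray3 at about (236,365), tray2 at (388,294) and the stock tray at (543,340). The row y≈-250 holds heatsink, choke and relay; the row y≈-337 holds wide capacitor, transformer and slim capacitor. In both views the networks' part positions match the picture. Both tray queries return the same list in each view, and the top list leads with the multimeter, so the picture has to tell the trays apart.

```bash
cat >> h.py <<'E'
from scipy.spatial.transform import Rotation as Ro
def go(x,y,z,yaw):
    s=state(); R0=Ro.from_euler('xyz',s['ee_rot'],degrees=True); R1=Ro.from_euler('xyz',[180,0,yaw],degrees=True)
    d=R0.inv().apply(np.array([x,y,z])-s['ee_pos']); r=(R0.inv()*R1).as_rotvec()
    print('row',(d/500).round(3),(r/(np.pi/2)).round(3),'rows>=',int(np.ceil(max(np.linalg.norm(d)/41.7,np.degrees(np.linalg.norm(r))/7.16))), 't',round(s['time_s'],2))
E
python3 -c "
from h import *
go(500,200,320,107)
c=calibration('wrist');print(c['mtx'][0],ray(c,(280,210)))"
```

```text
row [-0.824 -0.457 -0.168] [ 0.    -0.     0.608] rows>= 12 t 1.15
[372.56583643   0.         280.15183258] (array([116.19553395, 568.37681514, 384.21660784]), array([ 0.2256528 , -0.07607805, -0.97123269]))
```

```bash
R='-.824 -.457 -.168 0 0 .608' && true; python3 -m jog '-.824 -.457 -.168 0 0 .608;-.824 -.457 -.168 0 0 .608;-.824 -.457 -.168 0 0 .608;-.824 -.457 -.168 0 0 .608;-.824 -.457 -.168 0 0 .608;-.824 -.457 -.168 0 0 .608;-.824 -.457 -.168 0 0 .608;-.824 -.457 -.168 0 0 .608;-.824 -.457 -.168 0 0 .608;-.824 -.457 -.168 0 0 .608;-.824 -.457 -.168 0 0 .608;-.824 -.457 -.168 0 0 .608;-.824 -.457 -.168 0 0 .608;-.824 -.457 -.168 0 0 .608;-.824 -.457 -.168 0 0 .608;-.824 -.457 -.168 0 0 .608'
python3 - <<'E'
from h import *
f,c=snap('wrist');save(f,'wtr.png')
import pickle;pickle.dump((f,c),open('wtr.pkl','wb'))
go(490,-100,320,50)
E
```

```text
time_s: 2.48
ee_pos: [498.9, 200.8, 319.7]
ee_rot: [-180.0, -0.0, 107.1]
force: [-0.0, 0.7, 0.4]
gripper_width: 90.9
row [-0.57  -0.194 -0.001] [-0.    -0.     0.635] rows>= 8 t 2.53
```

View pics/wtr.png

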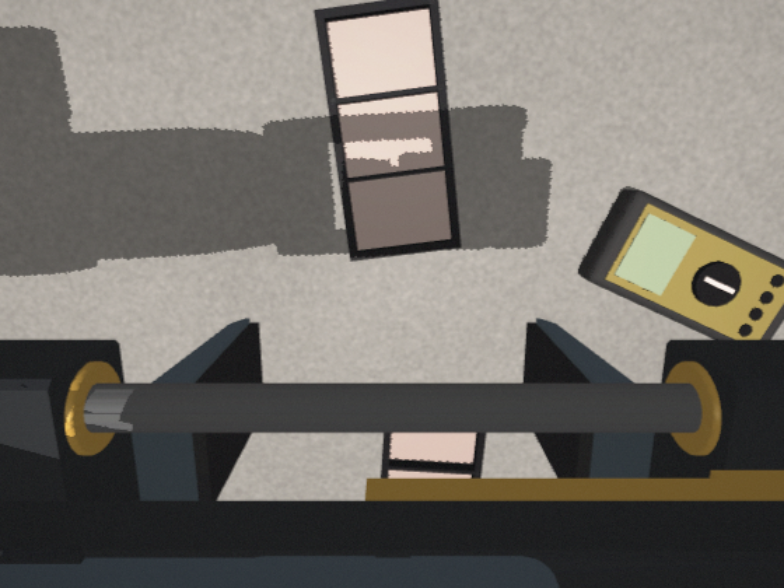

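The wrist view shows tray3 with corners at (316,10), (438,0), (460,247) and (352,259), the multimeter to its right, and tray2 behind the gripper. I'll compute the tray poses from these corners plus those in the top and side views.

```bash
python3 -m jog '-.57 -.194 0 0 0 .635;-.57 -.194 0 0 0 .635;-.57 -.194 0 0 0 .635;-.57 -.194 0 0 0 .635;-.57 -.194 0 0 0 .635;-.57 -.194 0 0 0 .635;-.57 -.194 0 0 0 .635;-.57 -.194 0 0 0 .635;-.57 -.194 0 0 0 .635;-.57 -.194 0 0 0 .635;-.57 -.194 0 0 0 .635'
python3 - <<'E'
from h import *
import pickle
f,cw=pickle.load(open('wtr.pkl','rb'))
ct=calibration('top');cs=calibration('side')
D={('t3','top'):(ct,[(178,366),(275,322),(294,366),(198,410)]),('t3','side'):(cs,[(164,249),(196,222),(290,248),(263,284)]),('t3','wrist'):(cw,[(316,10),(438,0),(460,247),(352,259)]),
('t2','top'):(ct,[(347,279),(416,263),(428,309),(360,326)]),('t2','side'):(cs,[(340,298),(374,269),(442,301),(408,336)])}
for k,(c,p) in D.items():
    P=np.array([onz(c,(u/1.4,v/1.4),16)[:2] for u,v in p])
    (cx,cy),(w,h),a=cv2.minAreaRect(P.astype(np.float32)); 
    print(k,'c',P.mean(0).round(),(round(cx),round(cy)),'size',round(w),round(h),'ang',round(a if w>h else a+90,1))
for t in 't3','t2':   # height of centre by two views
    print(t,tri([ray(c,np.mean(p,0)/1.4) for k,(c,p) in D.items() if k[0]==t]).round(1))
go(490,-290,330,0)
E
```

```text
time_s: 3.45
ee_pos: [490.0, -98.5, 319.7]
ee_rot: [-179.9, -0.0, 50.2]
force: [-0.5, 0.8, 0.3]
gripper_width: 91.3
('t3', 'top') c [469. 290.] (469, 290) size 92 199 ang 113.7
('t3', 'side') c [470. 280.] (473, 279) size 100 207 ang 111.9
('t3', 'wrist') c [472. 289.] (471, 290) size 96 200 ang 114.0
('t2', 'top') c [600.   3.] (600, 4) size 94 136 ang 102.7
('t2', 'side') c [596.  -4.] (595, -4) size 96 137 ang 102.4
t3 [471.7 292.8   4.3]
t2 [602.4   2.4   5.3]
row [-0.294  0.245 -0.021] [-0.001  0.     0.558] rows>= 8 t 3.45
```

```bash
python3 -c "
from h import *
go(410,-290,300,0)"
```

```text
row [-0.397  0.122  0.039] [-0.001  0.     0.558] rows>= 8 t 3.45
```

```bash
python3 -m jog '-.397 .122 .039 0 0 .558;-.397 .122 .039 0 0 .558;-.397 .122 .039 0 0 .558;-.397 .122 .039 0 0 .558;-.397 .122 .039 0 0 .558;-.397 .122 .039 0 0 .558;-.397 .122 .039 0 0 .558;-.397 .122 .039 0 0 .558;-.397 .122 .039 0 0 .558;-.397 .122 .039 0 0 .558'
python3 - <<'E'
from h import *
f,c=snap('wrist');save(f,'wst.png')
import pickle
o={}
for q in ['transformer','heatsink','wide_capacitor','slim_capacitor','relay','choke']:
    r=tip_of(q,'wrist'); b=spot_in(q,'wrist')
    for x in r[:2]: print(q,np.round(x['location']).tolist(),round(x['confidence'],2),onz(c,x['location'],3).round(1))
    print('    rect',[(np.round(x['rect']).tolist(),round(x['confidence'],2)) for x in b[:2]])
pickle.dump((f,c),open('wst.pkl','wb'))
E
```

```text
time_s: 4.28
ee_pos: [410.6, -288.8, 300.2]
ee_rot: [-179.9, 0.0, 0.3]
force: [0.5, 0.6, 0.4]
gripper_width: 91.3
transformer [321.0, 94.0] 0.92 [ 505.4 -334.4    3. ]
    rect [([294.0, 76.0, 347.0, 113.0], 0.61)]
heatsink [253.0, 21.0] 0.89 [ 581.8 -257.1    3. ]
    rect [([229.0, 3.0, 267.0, 42.0], 0.78)]
wide_capacitor [332.0, 33.0] 0.95 [ 569.7 -344.1    3. ]
    rect [([315.0, 0.0, 361.0, 53.0], 0.93), ([298.0, 75.0, 346.0, 113.0], 0.31)]
slim_capacitor [311.0, 155.0] 0.7 [ 436.9 -324.8    3. ]
    rect [([300.0, 144.0, 329.0, 170.0], 0.61)]
relay [238.0, 148.0] 0.7 [ 444.7 -238.     3. ]
    rect [([216.0, 130.0, 255.0, 170.0], 0.87)]
choke [246.0, 85.0] 0.63 [ 515.  -248.8    3. ]
    rect [([228.0, 63.0, 262.0, 101.0], 0.95)]
```

View pics/wst.png

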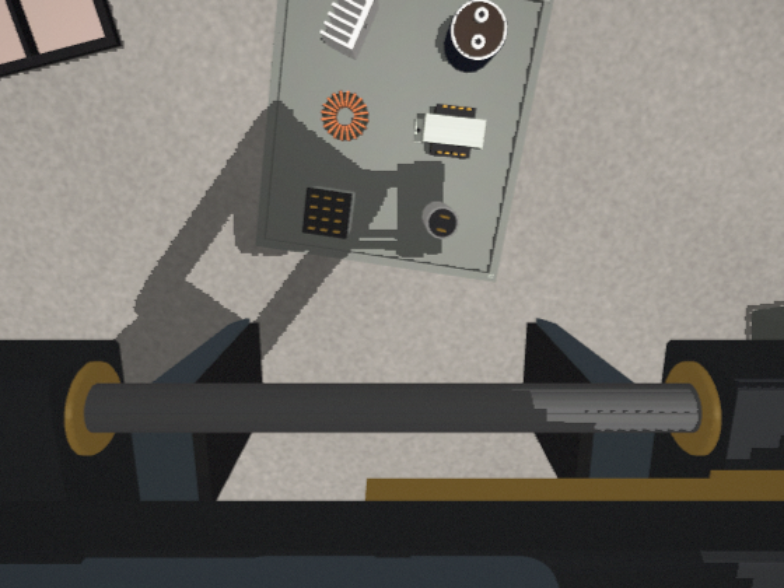

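The wrist view at 1.4x shows the relay top at (328,212), slim can top at (442,221), transformer frame from (426,113) to (486,148), wide can at (478,29) and choke at (345,116). The heatsink is cut off by the upper edge.

Run:
```python
from h import *
import pickle
f,cw=pickle.load(open('wst.pkl','rb')); cs=calibration('side'); ct=calibration('top')
s=lambda p:(p[0]/1.4,p[1]/1.4)
W={'relay':((328,212),49,(425,428)),'slim':((442,221),59,(471,467)),'transf':((455,130.5),41,(513,455)),'wide':((478,29),53,(556,424))}
for k,(w,z,sd) in W.items():
    print(k,onz(cw,s(w),z).round(1),'tri',tri([ray(cw,s(w)),ray(cs,s(sd))]).round(1))
def edge(a,b,z):
    d=onz(cw,s(b),z)-onz(cw,s(a),z); return np.degrees(np.arctan2(d[1],d[0])).round(1),np.linalg.norm(d).round(1)
print('transf y edges',edge((486,120),(426,113),41),edge((483,148),(424,141),41))
print('relay y edges',edge((354,192),(306,188),49),edge((349,238),(304,232),49),'x',edge((304,232),(306,188),49),edge((349,238),(354,192),49))
```

```text
relay [ 444.1 -239.2   49. ] tri [ 444.4 -239.6   51.7]
slim [ 438.8 -324.9   59. ] tri [ 439.2 -324.2   64.7]
transf [ 504.2 -334.4   41. ] tri [ 504.9 -335.4   38.3]
wide [ 570.6 -346.7   53. ] tri [ 571.1 -347.2   54.8]
transf y edges (np.float64(84.0), np.float64(44.9)) (np.float64(83.8), np.float64(44.7))
relay y edges (np.float64(85.6), np.float64(36.1)) (np.float64(82.7), np.float64(34.7)) x (np.float64(-4.7), np.float64(33.2)) (np.float64(-7.0), np.float64(35.0))
```

```bash
python3 -c "
from h import *
go(504.5,-335,130,-6)"
```

```text
row [0.19 0.09 0.34] [-0.001  0.001  0.067] rows>= 5 t 4.93
```

```bash
python3 -m jog '.19 .09 .34 0 0 .067;.19 .09 .34 0 0 .067;.19 .09 .34 0 0 .067;.19 .09 .34 0 0 .067;.19 .09 .34 0 0 .067;.19 .09 .34 0 0 .067;.19 .09 .34 0 0 .067;.19 .09 .40 0 0 .067;.19 .09 .46 0 0 .067;.19 .09 .50 0 0 .067;.19 .09 .522 0 0 .067;.19 .09 .522 0 0 .067;.19 .09 .522 0 0 .067' .6 && python3 -m jog '0 0 0 0 0 0;0 0 0 0 0 0;0 0 0 0 0 0;0 0 0 0 0 0;0 0 0 0 0 0;0 0 0 0 0 0;0 0 0 0 0 0;0 0 0 0 0 0' -1 25
python3 -c "
from h import *
c,s=np.cos,np.sin
for nm,cx,cy,a,us in (('t3',471,289,113.8,(-64,0,64)),('t2',599,1,102.5,(-32,32))):
    for u in us: print(nm,u,cx+u*c(np.radians(a)),cy+u*s(np.radians(a)))
go(504.5,-335,200,-6)"
```

```text
time_s: 6.02
ee_pos: [505.2, -335.3, 40.8]
ee_rot: [180.0, -0.1, -6.0]
force: [-0.2, -0.8, 0.4]
gripper_width: 72.7
time_s: 6.68
ee_pos: [505.6, -335.4, 41.6]
ee_rot: [180.0, -0.1, -6.0]
force: [-1.0, 1.8, 6.0]
gripper_width: 44.9
t3 -64 496.82689896655296 230.4425812576112
t3 0 471.0 289.0
t3 64 445.17310103344704 347.5574187423888
t2 -32 605.9260676460193 -30.241472227837868
t2 32 592.0739323539807 32.24147222783787
row [-0.001 -0.    -0.317] [ 0.    -0.001 -0.   ] rows>= 4 t 6.68
```

```bash
python3 -c "
from h import *
go(510,60,190,60);go(500,120,190,75)"
```

```text
row [-0.074 -0.787 -0.297] [ 0.001 -0.001 -0.734] rows>= 11 t 6.68
row [-0.106 -0.904 -0.297] [ 0.001 -0.001 -0.9  ] rows>= 12 t 6.68
```

```bash
python3 -m jog '0 0 -.06 0 0 0;0 0 -.14 0 0 0;0 0 -.22 0 0 0;0 0 -.297 0 0 0;0 0 -.297 0 0 0;-.106 -.904 -.297 0 0 -.9;-.106 -.904 -.297 0 0 -.9;-.106 -.904 -.297 0 0 -.9;-.106 -.904 -.297 0 0 -.9;-.106 -.904 -.297 0 0 -.9;-.106 -.904 -.297 0 0 -.9;-.106 -.904 -.297 0 0 -.9;-.106 -.904 -.297 0 0 -.9;-.106 -.904 -.297 0 0 -.9;-.106 -.904 -.297 0 0 -.9;-.106 -.904 -.297 0 0 -.9;-.106 -.904 -.297 0 0 -.9;-.106 -.904 -.297 0 0 -.9;-.106 -.904 -.297 0 0 -.9'
python3 - <<'E'
from h import *
go(445,347.5,100,113.8)
f,c=snap('wrist');save(f,'w3.png',1);
E
```

```text
time_s: 8.27
ee_pos: [499.4, 119.7, 188.7]
ee_rot: [180.0, 0.1, 74.9]
force: [-0.4, -0.8, -2.3]
gripper_width: 44.7
row [ 0.412 -0.224  0.177] [ 0.     0.001 -0.432] rows>= 7 t 8.27
```

View pics/w3.png

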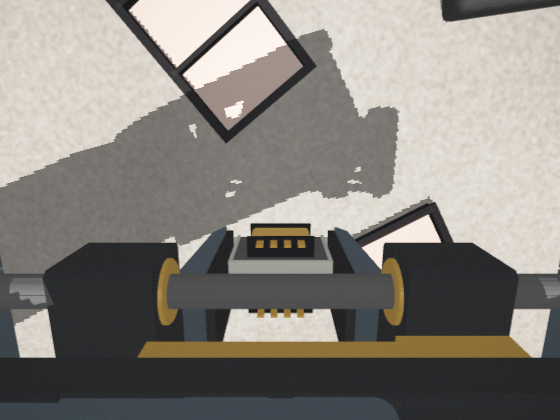

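The transformer is held level at (280,270), and tray3's near-end corners are at (226,141) and (315,66). I'll check them against my tray estimate.

```bash
python3 -c "
from h import *
c=calibration('wrist');print(onz(c,(226,141),16).round(1),onz(c,(315,66),16).round(1))
a=np.radians(113.8);x=np.array([np.cos(a),np.sin(a)]);y=np.array([-x[1],x[0]]);o=np.array([471,289])
print(o-98*x+46*y,o-98*x-46*y)"
python3 -m jog '.412 -.224 .12 0 0 -.432;.412 -.224 .12 0 0 -.432;.412 -.224 .12 0 0 -.432;.412 -.224 .12 0 0 -.432;.412 -.224 .12 0 0 -.432;.412 -.224 .12 0 0 -.432;.412 -.224 .12 0 0 -.432;.412 -.224 .12 0 0 -.432;.412 -.224 .12 0 0 -.432;.412 -.224 .12 0 0 -.432'
python3 -c "
from h import *
go(445,347.5,42.5,113.8)"
```

```text
[468.4 179.1  16. ] [555.6 217.5  16. ]
[468.45929432 180.77086892] [552.63558376 217.89703618]
time_s: 9.15
ee_pos: [446.1, 345.4, 128.8]
ee_rot: [-180.0, 0.1, 113.6]
force: [-0.3, 0.2, -1.9]
gripper_width: 45.2
row [ 0.005 -0.     0.173] [-0.     0.001 -0.002] rows>= 3 t 9.15
```

```bash
python3 -m jog '.005 0 .07 0 0 0;.005 0 .13 0 0 0;.005 0 .155 0 0 0;.005 0 .165 0 0 0;.005 0 .172 0 0 0;.005 0 .174 0 0 0;.005 0 .174 0 0 0' && python3 -m jog '0 0 0 0 0 0;0 0 0 0 0 0;0 0 0 0 0 0;0 0 0 0 0 0;0 0 -.01 0 0 0;0 0 -.05 0 0 0;0 0 -.1 0 0 0;0 0 -.18 0 0 0;0 0 -.26 0 0 0;0 0 -.3 0 0 0' .35
python3 -c "
from h import *
go(500,120,190,75);go(500,0,190,50)"
```

```text
time_s: 9.73
ee_pos: [446.2, 347.6, 42.8]
ee_rot: [179.9, 0.1, 113.5]
force: [0.1, -0.5, -1.6]
gripper_width: 45.2
time_s: 10.57
ee_pos: [447.2, 348.9, 198.3]
ee_rot: [179.4, -0.0, 113.5]
force: [0.1, 0.6, -0.0]
gripper_width: 61.8
row [-0.462 -0.086  0.016] [ 0.006 -0.002  0.428] rows>= 6 t 10.57
row [-0.682 -0.182  0.015] [ 0.005 -0.004  0.706] rows>= 9 t 10.57
```

```bash
python3 -m jog '-.682 -.182 .015 0 0 .706;-.682 -.182 .015 0 0 .706;-.682 -.182 .015 0 0 .706;-.682 -.182 .015 0 0 .706;-.682 -.182 .015 0 0 .706;-.682 -.182 .015 0 0 .706;-.682 -.182 .015 0 0 .706;-.682 -.182 .015 0 0 .706;-.682 -.182 .015 0 0 .706;-.682 -.182 .015 0 0 .706;-.682 -.182 .015 0 0 .706'
python3 -c "
from h import *
go(470,-265,230,0)"
```

```text
time_s: 11.48
ee_pos: [499.9, -0.7, 190.2]
ee_rot: [179.8, -0.5, 49.9]
force: [0.4, 1.3, 1.0]
gripper_width: 61.6
row [-0.442  0.295 -0.083] [-0.    -0.007  0.555] rows>= 7 t 11.48
```

```bash
python3 -m jog '-.442 .295 -.083 0 -.007 .555;-.442 .295 -.083 0 -.007 .555;-.442 .295 -.083 0 -.007 .555;-.442 .295 -.083 0 -.007 .555;-.442 .295 -.083 0 -.007 .555;-.442 .295 -.083 0 -.007 .555;-.442 .295 -.083 0 -.007 .555;-.442 .295 -.083 0 -.007 .555;-.442 .295 -.083 0 -.007 .555'
python3 - <<'E'
from h import *
import pickle
f,c=snap('wrist');save(f,'w4.png',1.4);pickle.dump((f,c),open('w4.pkl','wb'))
for q in ['heatsink','wide_capacitor']:
    for x in tip_of(q,'wrist')[:1]: print(q,np.round(x['location']).tolist(),round(x['confidence'],2),onz(c,x['location'],3).round(1))
E
```

```text
time_s: 12.23
ee_pos: [470.6, -264.2, 230.2]
ee_rot: [-179.9, 0.0, 0.1]
force: [-0.4, 0.6, 0.3]
gripper_width: 61.5
heatsink [272.0, 69.0] 0.78 [ 583.7 -254.7    3. ]
wide_capacitor [365.0, 84.0] 0.66 [ 570.1 -343.2    3. ]
```

View pics/w4.png

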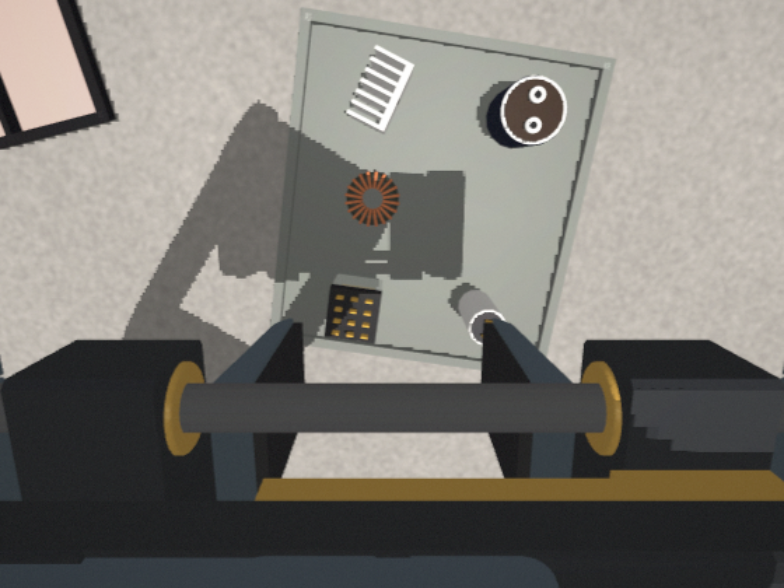

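The heatsink's top corners are (376,46), (413,65), (383,131) and (347,111), with the plate on the right. The wide can's top is centred at (534,110).

Run:
```python
from h import *
import pickle
f,c=pickle.load(open('w4.pkl','rb'))
P=np.array([onz(c,(u/1.4,v/1.4),43)[:2] for u,v in [(376,46),(413,65),(383,131),(347,111)]])
print(P.round(1),P.mean(0),cv2.minAreaRect(P.astype(np.float32)))
d=P[0]+P[1]-P[2]-P[3]; yaw=np.degrees(np.arctan2(d[1],d[0])); print('yaw',yaw)
sc=calibration('side'); print('tri',tri([ray(c,np.array([380,88])/1.4),ray(sc,np.array([508,385])/1.4)]))
print('wide',onz(c,(534/1.4,110/1.4),53))
m=P.mean(0); go(m[0],m[1],120,yaw)
```

```text
[[ 607.  -252.3]
 [ 596.7 -274.3]
 [ 559.  -256.4]
 [ 570.6 -234.5]] [ 583.34080593 -254.36744299] ((583.1796875, -254.18003845214844), (24.734298706054688, 41.70543670654297), 64.55494689941406)
yaw -25.723610616136384
tri [ 585.31736196 -255.84482001   39.37149022]
wide [ 570.58302844 -345.66394361   53.        ]
row [ 0.226 -0.016  0.22 ] [-0.001  0.001  0.288] rows>= 4 t 12.38
```

```bash
python3 -m jog '.226 -.016 .22 0 0 .288;.226 -.016 .22 0 0 .288;.226 -.016 .22 0 0 .288;.226 -.016 .22 0 0 .288;.226 -.016 .22 0 0 .288;.226 -.016 .22 0 0 .288;.226 -.016 .27 0 0 .288;.226 -.016 .32 0 0 .288;.226 -.016 .36 0 0 .288;.226 -.016 .379 0 0 .288;.226 -.016 .379 0 0 .288;.226 -.016 .379 0 0 .288' && python3 -m jog '0 0 0 0 0 0;0 0 0 0 0 0;0 0 0 0 0 0;0 0 0 0 0 0;0 0 0 0 0 0;0 0 0 0 0 0;0 0 0 0 0 0;0 0 0 0 0 0' -1 15
python3 -c "
from h import *
go(500,80,190,55);go(530,80,190,60)"
```

```text
time_s: 13.38
ee_pos: [583.5, -254.2, 41.7]
ee_rot: [-180.0, 0.0, -25.6]
force: [-0.2, -0.3, 0.6]
gripper_width: 61.5
time_s: 14.05
ee_pos: [583.5, -254.3, 42.0]
ee_rot: [-180.0, -0.0, -25.6]
force: [0.5, -0.8, 2.3]
gripper_width: 24.9
row [-0.44  -0.531 -0.296] [-0.    -0.    -0.896] rows>= 12 t 14.05
row [-0.386 -0.557 -0.296] [-0.    -0.    -0.952] rows>= 12 t 14.05
```

```bash
python3 -m jog '0 0 -.05 0 0 0;0 0 -.12 0 0 0;0 0 -.2 0 0 0;0 0 -.28 0 0 0;0 0 -.296 0 0 0;-.44 -.531 -.296 0 0 -.896;-.44 -.531 -.296 0 0 -.896;-.44 -.531 -.296 0 0 -.896;-.44 -.531 -.296 0 0 -.896;-.44 -.531 -.296 0 0 -.896;-.44 -.531 -.296 0 0 -.896;-.44 -.531 -.296 0 0 -.896;-.44 -.531 -.296 0 0 -.896;-.44 -.531 -.296 0 0 -.896;-.44 -.531 -.296 0 0 -.896;-.44 -.531 -.296 0 0 -.896;-.44 -.531 -.296 0 0 -.896;-.44 -.531 -.296 0 0 -.896;-.44 -.531 -.296 0 0 -.896'
python3 -c "
from h import *
go(471,288.5,125,113.8)"
```

```text
time_s: 15.63
ee_pos: [499.8, 80.2, 189.6]
ee_rot: [-180.0, 0.0, 54.9]
force: [-0.5, 0.1, -1.4]
gripper_width: 24.4
row [ 0.308 -0.286  0.129] [-0.    -0.    -0.654] rows>= 9 t 15.63
```

```bash
python3 -m jog '.308 -.286 .05 0 0 -.654;.308 -.286 .05 0 0 -.654;.308 -.286 .05 0 0 -.654;.308 -.286 .05 0 0 -.654;.308 -.286 .05 0 0 -.654;.308 -.286 .05 0 0 -.654;.308 -.286 .05 0 0 -.654;.308 -.286 .05 0 0 -.654;.308 -.286 .05 0 0 -.654;.308 -.286 .05 0 0 -.654;.308 -.286 .129 0 0 -.654;.308 -.286 .129 0 0 -.654;.308 -.286 .129 0 0 -.654'
python3 -c "
from h import *
go(471,288.5,43,113.8)"
```

```text
time_s: 16.72
ee_pos: [470.0, 287.5, 123.8]
ee_rot: [-179.7, 0.0, 113.7]
force: [0.7, 0.4, 0.8]
gripper_width: 24.7
row [0.001 0.004 0.162] [-0.003  0.    -0.001] rows>= 2 t 16.72
```

```bash
python3 -m jog '0 0 .06 0 0 0;0 0 .12 0 0 0;0 0 .145 0 0 0;0 0 .155 0 0 0;0 0 .162 0 0 0;0 0 .162 0 0 0;0 0 .162 0 0 0' && python3 -m jog '0 0 0 0 0 0;0 0 0 0 0 0;0 0 0 0 0 0;0 0 0 0 0 0;0 0 -.01 0 0 0;0 0 -.05 0 0 0;0 0 -.1 0 0 0;0 0 -.18 0 0 0;0 0 -.26 0 0 0;0 0 -.3 0 0 0' .2
python3 -c "
from h import *
go(500,0,190,50)"
```

```text
time_s: 17.3
ee_pos: [470.7, 287.9, 44.3]
ee_rot: [-179.9, -0.0, 113.7]
force: [-0.1, -0.0, 1.0]
gripper_width: 24.8
time_s: 18.13
ee_pos: [472.5, 288.9, 199.5]
ee_rot: [179.7, -0.1, 113.7]
force: [0.3, 0.2, -1.0]
gripper_width: 54.8
row [-0.551 -0.182  0.018] [ 0.002 -0.002  0.708] rows>= 9 t 18.13
```

```bash
python3 -m jog '-.551 -.182 .018 0 0 .708;-.551 -.182 .018 0 0 .708;-.551 -.182 .018 0 0 .708;-.551 -.182 .018 0 0 .708;-.551 -.182 .018 0 0 .708;-.551 -.182 .018 0 0 .708;-.551 -.182 .018 0 0 .708;-.551 -.182 .018 0 0 .708;-.551 -.182 .018 0 0 .708;-.551 -.182 .018 0 0 .708;-.551 -.182 .018 0 0 .708' .5
python3 -c "
from h import *
go(570.7,-346,150,-6)"
```

```text
time_s: 19.05
ee_pos: [499.8, -0.0, 190.1]
ee_rot: [179.9, -0.3, 50.1]
force: [-0.4, -0.0, 0.3]
gripper_width: 68.4
row [-0.441  0.552  0.079] [-0.001 -0.003  0.624] rows>= 9 t 19.05
```

```bash
python3 -m jog '-.441 .552 .079 0 -.003 .624;-.441 .552 .079 0 -.003 .624;-.441 .552 .079 0 -.003 .624;-.441 .552 .079 0 -.003 .624;-.441 .552 .079 0 -.003 .624;-.441 .552 .079 0 -.003 .624;-.441 .552 .079 0 -.003 .624;-.441 .552 .079 0 -.003 .624;-.441 .552 .079 0 -.003 .624;-.441 .552 .079 0 -.003 .624;-.441 .552 .079 0 -.003 .624;-.441 .552 .12 0 -.003 .624;-.441 .552 .18 0 -.003 .624;-.441 .552 .24 0 -.003 .624;-.441 .552 .27 0 -.003 .624;-.441 .552 .287 0 -.003 .624;-.441 .552 .287 0 -.003 .624;-.441 .552 .287 0 -.003 .624' && python3 -m jog '0 0 0 0 0 0;0 0 0 0 0 0;0 0 0 0 0 0;0 0 0 0 0 0;0 0 0 0 0 0;0 0 0 0 0 0;0 0 0 0 0 0;0 0 0 0 0 0' -1 20
python3 -c "
from h import *
go(530,40,200,75)"
```

```text
time_s: 20.55
ee_pos: [571.5, -344.9, 46.7]
ee_rot: [-179.9, -0.0, -5.9]
force: [0.5, -0.4, 1.1]
gripper_width: 68.3
time_s: 21.22
ee_pos: [571.8, -345.3, 47.4]
ee_rot: [-180.0, -0.1, -5.9]
force: [-1.2, 0.2, 5.6]
gripper_width: 39.5
row [-0.162 -0.758 -0.305] [ 0.001 -0.001 -0.899] rows>= 12 t 21.22
```

```bash
python3 -m jog '0 0 -.05 0 0 0;0 0 -.12 0 0 0;0 0 -.2 0 0 0;0 0 -.28 0 0 0;0 0 -.305 0 0 0;-.162 -.758 -.305 0 0 -.899;-.162 -.758 -.305 0 0 -.899;-.162 -.758 -.305 0 0 -.899;-.162 -.758 -.305 0 0 -.899;-.162 -.758 -.305 0 0 -.899;-.162 -.758 -.305 0 0 -.899;-.162 -.758 -.305 0 0 -.899;-.162 -.758 -.305 0 0 -.899;-.162 -.758 -.305 0 0 -.899;-.162 -.758 -.305 0 0 -.899;-.162 -.758 -.305 0 0 -.899;-.162 -.758 -.305 0 0 -.899;-.162 -.758 -.305 0 0 -.899;-.162 -.758 -.305 0 0 -.899;-.162 -.758 -.305 0 0 -.899'
python3 -c "
from h import *
go(497,230,130,113.8)"
```

```text
time_s: 22.88
ee_pos: [529.9, 39.9, 199.6]
ee_rot: [179.9, -0.0, 74.9]
force: [-0.5, 0.0, -0.6]
gripper_width: 39.6
row [ 0.35  -0.163  0.139] [ 0.001 -0.    -0.432] rows>= 6 t 22.88
```

```bash
python3 -m jog '.35 -.163 .05 0 0 -.432;.35 -.163 .05 0 0 -.432;.35 -.163 .05 0 0 -.432;.35 -.163 .05 0 0 -.432;.35 -.163 .05 0 0 -.432;.35 -.163 .05 0 0 -.432;.35 -.163 .05 0 0 -.432;.35 -.163 .139 0 0 -.432;.35 -.163 .139 0 0 -.432;.35 -.163 .139 0 0 -.432;.35 -.163 .139 0 0 -.432'
python3 -c "
from h import *
go(497,230,47.5,113.8)"
```

```text
time_s: 23.8
ee_pos: [497.5, 229.4, 130.7]
ee_rot: [179.9, 0.0, 113.6]
force: [1.3, -0.9, -1.3]
gripper_width: 39.4
row [ 0.002 -0.001  0.166] [ 0.001  0.    -0.002] rows>= 2 t 23.8
```

```bash
python3 -m jog '0 0 .06 0 0 0;0 0 .12 0 0 0;0 0 .145 0 0 0;0 0 .157 0 0 0;0 0 .166 0 0 0;0 0 .167 0 0 0;0 0 .167 0 0 0;0 0 .167 0 0 0' && python3 -m jog '0 0 0 0 0 0;0 0 0 0 0 0;0 0 0 0 0 0;0 0 0 0 0 0;0 0 -.01 0 0 0;0 0 -.05 0 0 0;0 0 -.1 0 0 0;0 0 -.18 0 0 0;0 0 -.26 0 0 0;0 0 -.3 0 0 0' .35
python3 -c "
from h import *
go(480,-60,200,45)"
```

```text
time_s: 24.47
ee_pos: [498.6, 229.8, 48.6]
ee_rot: [179.8, 0.0, 113.6]
force: [-0.5, -1.3, 0.2]
gripper_width: 39.8
time_s: 25.3
ee_pos: [499.6, 230.3, 203.8]
ee_rot: [179.3, 0.0, 113.6]
force: [0.9, 0.4, -0.3]
gripper_width: 61.9
row [-0.516 -0.269  0.005] [ 0.007 -0.004  0.763] rows>= 10 t 25.3
```

```bash
python3 -m jog '-.516 -.269 .005 0 0 .763;-.516 -.269 .005 0 0 .763;-.516 -.269 .005 0 0 .763;-.516 -.269 .005 0 0 .763;-.516 -.269 .005 0 0 .763;-.516 -.269 .005 0 0 .763;-.516 -.269 .005 0 0 .763;-.516 -.269 .005 0 0 .763;-.516 -.269 .005 0 0 .763;-.516 -.269 .005 0 0 .763;-.516 -.269 .005 0 0 .763;-.516 -.269 .005 0 0 .763'
python3 -c "
from h import *
go(444.3,-239.4,150,-6)"
```

```text
time_s: 26.3
ee_pos: [479.8, -60.0, 200.1]
ee_rot: [179.7, -0.6, 45.1]
force: [0.8, 0.9, 0.6]
gripper_width: 61.8
row [-0.305  0.203  0.098] [-0.    -0.008  0.567] rows>= 8 t 26.3
```

```bash
python3 -m jog '-.305 .203 .098 0 -.008 .567;-.305 .203 .098 0 -.008 .567;-.305 .203 .098 0 -.008 .567;-.305 .203 .098 0 -.008 .567;-.305 .203 .098 0 -.008 .567;-.305 .203 .098 0 -.008 .567;-.305 .203 .098 0 -.008 .567;-.305 .203 .098 0 -.008 .567;-.305 .203 .098 0 -.008 .567;-.305 .203 .098 0 -.008 .567;-.305 .203 .14 0 -.008 .567;-.305 .203 .2 0 -.008 .567;-.305 .203 .26 0 -.008 .567;-.305 .203 .295 0 -.008 .567;-.305 .203 .307 0 -.008 .567;-.305 .203 .307 0 -.008 .567;-.305 .203 .307 0 -.008 .567' && python3 -m jog '0 0 0 0 0 0;0 0 0 0 0 0;0 0 0 0 0 0;0 0 0 0 0 0;0 0 0 0 0 0;0 0 0 0 0 0;0 0 0 0 0 0;0 0 0 0 0 0' -1 20
python3 -c "
from h import *
go(480,-60,200,60)"
```

```text
time_s: 27.72
ee_pos: [446.3, -239.1, 46.1]
ee_rot: [180.0, -0.0, -5.9]
force: [0.1, -0.1, 0.1]
gripper_width: 61.5
time_s: 28.38
ee_pos: [446.5, -239.2, 46.7]
ee_rot: [180.0, -0.1, -5.9]
force: [-0.9, 0.7, 5.8]
gripper_width: 33.9
row [ 0.03  -0.363 -0.307] [ 0.001 -0.001 -0.732] rows>= 10 t 28.38
```

```bash
python3 -m jog '0 0 -.05 0 0 0;0 0 -.12 0 0 0;0 0 -.2 0 0 0;0 0 -.28 0 0 0;0 0 -.307 0 0 0;.03 -.363 -.307 0 0 -.732;.03 -.363 -.307 0 0 -.732;.03 -.363 -.307 0 0 -.732;.03 -.363 -.307 0 0 -.732;.03 -.363 -.307 0 0 -.732;.03 -.363 -.307 0 0 -.732;.03 -.363 -.307 0 0 -.732;.03 -.363 -.307 0 0 -.732;.03 -.363 -.307 0 0 -.732;.03 -.363 -.307 0 0 -.732;.03 -.363 -.307 0 0 -.732;.03 -.363 -.307 0 0 -.732'
python3 - <<'E'
from h import *
import pickle
go(592,32,130,102.5)
f,c=snap('wrist');save(f,'w5.png',1.4);pickle.dump((f,c),open('w5.pkl','wb'))
E
```

```text
time_s: 29.8
ee_pos: [479.7, -60.1, 199.9]
ee_rot: [179.9, 0.0, 59.9]
force: [-0.2, 0.2, -1.4]
gripper_width: 34.1
row [0.272 0.102 0.14 ] [ 0.001  0.    -0.474] rows>= 6 t 29.8
```

View pics/w5.png

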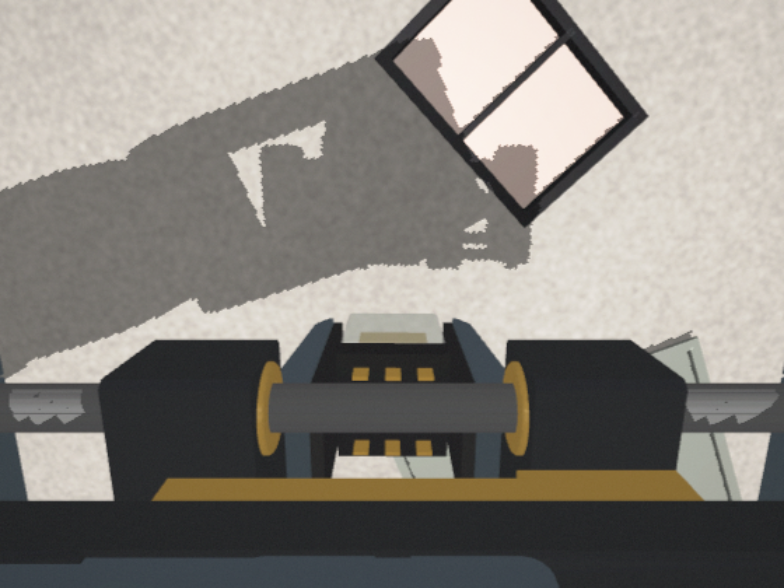

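The relay is held upright. Tray2's corners are at (376,57), (527,226) and (648,114), which gives a better fix on tray2.

Run:
```python
from h import *
import pickle
f,c=pickle.load(open('w5.pkl','rb'))
C,A,B=[onz(c,(u/1.4,v/1.4),16)[:2] for u,v in [(376,57),(527,226),(648,114)]]
print((B+C)/2,np.linalg.norm(A-C),np.linalg.norm(A-B)); d=C-A; a=np.degrees(np.arctan2(d[1],d[0]));print(a)
o=(B+C)/2
for u in (-32,32): print(o+u*np.array([np.cos(np.radians(102.6)),np.sin(np.radians(102.6))]))
go(592,33,130,102.5)
```

```text
[600.07600558   2.81802272] 137.5677783473179 96.43687570553531
103.68269444876167
[607.05658931 -28.41131366]
[593.09542186  34.0473591 ]
row [0.274 0.101 0.14 ] [ 0.001  0.    -0.474] rows>= 6 t 29.85
```

```bash
python3 -m jog '.275 .102 .04 0 0 -.478;.275 .102 .04 0 0 -.478;.275 .102 .04 0 0 -.478;.275 .102 .04 0 0 -.478;.275 .102 .04 0 0 -.478;.275 .102 .04 0 0 -.478;.275 .102 .04 0 0 -.478;.275 .102 .14 0 0 -.478;.275 .102 .14 0 0 -.478;.275 .102 .14 0 0 -.478;.275 .102 .14 0 0 -.478'
python3 -c "
from h import *
go(592.7,33.3,47,103)"
```

```text
time_s: 30.77
ee_pos: [592.7, 32.9, 130.1]
ee_rot: [-180.0, 0.0, 102.8]
force: [0.2, -0.0, 0.7]
gripper_width: 33.9
row [0.001 0.    0.166] [-0.     0.    -0.003] rows>= 2 t 30.77
```

```bash
python3 -m jog '0 0 .06 0 0 0;0 0 .12 0 0 0;0 0 .145 0 0 0;0 0 .157 0 0 0;0 0 .166 0 0 0;0 0 .167 0 0 0;0 0 .167 0 0 0;0 0 .167 0 0 0' && python3 -m jog '0 0 0 0 0 0;0 0 0 0 0 0;0 0 0 0 0 0;0 0 0 0 0 0;0 0 -.01 0 0 0;0 0 -.05 0 0 0;0 0 -.1 0 0 0;0 0 -.18 0 0 0;0 0 -.26 0 0 0;0 0 -.3 0 0 0' .2
python3 -c "
from h import *
go(460,-200,200,35)"
```

```text
time_s: 31.43
ee_pos: [593.7, 32.9, 48.1]
ee_rot: [179.9, 0.1, 102.8]
force: [0.3, 0.8, 0.0]
gripper_width: 33.9
time_s: 32.27
ee_pos: [595.1, 33.0, 203.5]
ee_rot: [179.4, 0.1, 102.8]
force: [0.9, 0.3, 0.6]
gripper_width: 54.8
row [-0.395 -0.366  0.004] [ 0.006 -0.002  0.753] rows>= 10 t 32.27
```

```bash
python3 -m jog '-.395 -.366 .004 0 0 .753;-.395 -.366 .004 0 0 .753;-.395 -.366 .004 0 0 .753;-.395 -.366 .004 0 0 .753;-.395 -.366 .004 0 0 .753;-.395 -.366 .004 0 0 .753;-.395 -.366 .004 0 0 .753;-.395 -.366 .004 0 0 .753;-.395 -.366 .004 0 0 .753;-.395 -.366 .004 0 0 .753;-.395 -.366 .004 0 0 .753;-.395 -.366 .004 0 0 .753'
python3 -c "
from h import *
go(439,-324.7,150,-6)"
```

```text
time_s: 33.27
ee_pos: [460.2, -200.0, 200.5]
ee_rot: [179.6, -0.5, 35.1]
force: [0.1, -0.3, -0.4]
gripper_width: 54.7
row [-0.179  0.179  0.101] [ 0.002 -0.007  0.456] rows>= 6 t 33.27
```

```bash
python3 -m jog '-.179 .179 .101 .002 -.007 .456;-.179 .179 .101 .002 -.007 .456;-.179 .179 .101 .002 -.007 .456;-.179 .179 .101 .002 -.007 .456;-.179 .179 .101 .002 -.007 .456;-.179 .179 .101 .002 -.007 .456;-.179 .179 .101 .002 -.007 .456;-.179 .179 .101 .002 -.007 .456;-.181 .179 .14 .002 -.007 .456;-.181 .179 .2 .002 -.007 .456;-.182 .179 .26 .002 -.007 .456;-.182 .179 .29 .002 -.007 .456;-.182 .179 .299 .002 -.007 .456;-.182 .179 .299 .002 -.007 .456;-.182 .179 .299 .002 -.007 .456' && python3 -m jog '0 0 0 0 0 0;0 0 0 0 0 0;0 0 0 0 0 0;0 0 0 0 0 0;0 0 0 0 0 0;0 0 0 0 0 0;0 0 0 0 0 0;0 0 0 0 0 0' -1 15
python3 -c "
from h import *
go(510,-80,205,75)"
```

```text
time_s: 34.52
ee_pos: [439.5, -325.8, 51.6]
ee_rot: [179.9, -0.0, -5.9]
force: [0.3, -0.6, 0.8]
gripper_width: 54.9
time_s: 35.18
ee_pos: [439.7, -326.0, 52.1]
ee_rot: [179.9, -0.1, -5.9]
force: [0.1, 0.5, 4.9]
gripper_width: 24.8
row [ 0.09  -0.503 -0.306] [ 0.001 -0.    -0.899] rows>= 12 t 35.18
```

```bash
python3 -m jog '0 0 -.05 0 0 0;0 0 -.12 0 0 0;0 0 -.2 0 0 0;0 0 -.28 0 0 0;0 0 -.306 0 0 0;.09 -.503 -.306 0 0 -.899;.09 -.503 -.306 0 0 -.899;.09 -.503 -.306 0 0 -.899;.09 -.503 -.306 0 0 -.899;.09 -.503 -.306 0 0 -.899;.09 -.503 -.306 0 0 -.899;.09 -.503 -.306 0 0 -.899;.09 -.503 -.306 0 0 -.899;.09 -.503 -.306 0 0 -.899;.09 -.503 -.306 0 0 -.899;.09 -.503 -.306 0 0 -.899;.09 -.503 -.306 0 0 -.899;.09 -.503 -.306 0 0 -.899;.09 -.503 -.306 0 0 -.899'
python3 - <<'E'
from h import *
go(607,-29,130,103)
f,c=snap('wrist');save(f,'w6.png',1)
E
```

```text
time_s: 36.77
ee_pos: [509.8, -80.1, 204.4]
ee_rot: [180.0, 0.1, 75.0]
force: [-0.1, -0.7, 0.1]
gripper_width: 24.7
row [0.149 0.161 0.149] [ 0.     0.001 -0.311] rows>= 4 t 36.77
```

View pics/w6.png

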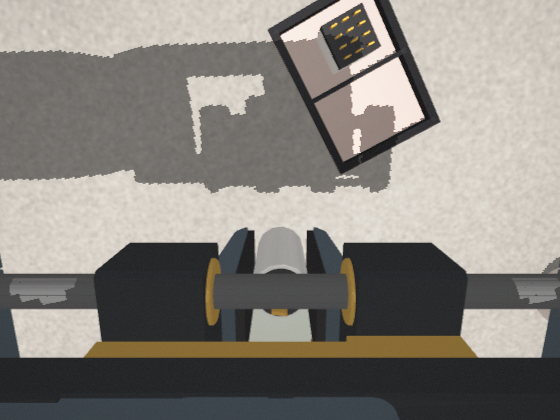

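The relay stands in tray2's far compartment, around (350,38), and the slim can is held upright at (280,265). The near compartment, around (365,105), is free.

```bash
python3 -m jog '.149 .161 .03 0 0 -.311;.149 .161 .03 0 0 -.311;.149 .161 .03 0 0 -.311;.149 .161 .03 0 0 -.311;.149 .161 .03 0 0 -.311;.149 .161 .149 0 0 -.311;.149 .161 .149 0 0 -.311;.149 .161 .149 0 0 -.311;.149 .161 .149 0 0 -.311'
python3 -c "
from h import *
go(607,-29,52.5,103)"
```

```text
time_s: 37.57
ee_pos: [606.0, -29.6, 129.7]
ee_rot: [-179.9, 0.1, 102.8]
force: [1.0, -0.3, 0.2]
gripper_width: 24.5
row [0.001 0.003 0.154] [-0.001  0.001 -0.002] rows>= 2 t 37.57
```

```bash
python3 -m jog '0 0 .06 0 0 0;0 0 .11 0 0 0;0 0 .135 0 0 0;0 0 .147 0 0 0;0 0 .155 0 0 0;0 0 .156 0 0 0;0 0 .156 0 0 0;0 0 .156 0 0 0' && python3 -m jog '0 0 0 0 0 0;0 0 0 0 0 0;0 0 0 0 0 0;0 0 0 0 0 0;0 0 -.01 0 0 0;0 0 -.05 0 0 0;0 0 -.1 0 0 0;0 0 -.18 0 0 0;0 0 -.26 0 0 0;0 0 -.3 0 0 0' .1
python3 -c "
from h import *
go(450,60,300,107)"
```

```text
time_s: 38.23
ee_pos: [606.9, -29.8, 53.1]
ee_rot: [179.9, 0.1, 102.8]
force: [-0.3, -0.7, -0.4]
gripper_width: 24.8
time_s: 39.07
ee_pos: [608.5, -29.6, 208.7]
ee_rot: [179.5, 0.2, 102.8]
force: [1.2, 0.4, -0.2]
gripper_width: 50.3
row [ 0.244 -0.268 -0.186] [ 0.005  0.003 -0.047] rows>= 5 t 39.07
```

```bash
python3 -m jog '.244 -.268 -.186 0 0 -.047;.244 -.268 -.186 0 0 -.047;.244 -.268 -.186 0 0 -.047;.244 -.268 -.186 0 0 -.047;.244 -.268 -.186 0 0 -.047;.244 -.268 -.186 0 0 -.047;.244 -.268 -.186 0 0 -.047'
python3 - <<'E'
from h import *
f,c=snap('wrist');save(f,'e1.png',1.4)
f,c=snap('side');save(f[90:410,80:480],'e2.png',2)
f,c=snap('top');save(f[140:320,110:450],'e3.png',2.3)
E
```

```text
time_s: 39.65
ee_pos: [449.5, 60.4, 302.0]
ee_rot: [179.3, 0.3, 107.1]
force: [0.4, 0.2, -0.4]
gripper_width: 50.3
```

View pics/e1.png

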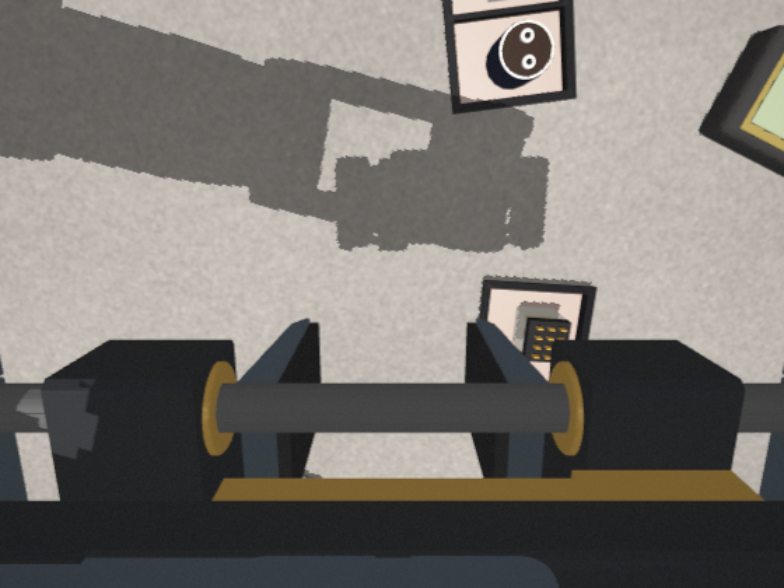

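View pics/e2.png

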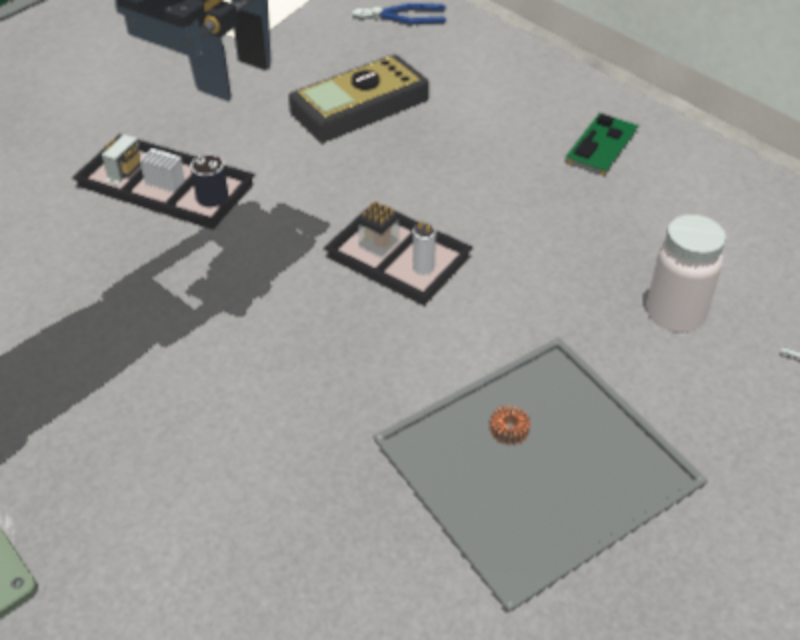

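View pics/e3.png

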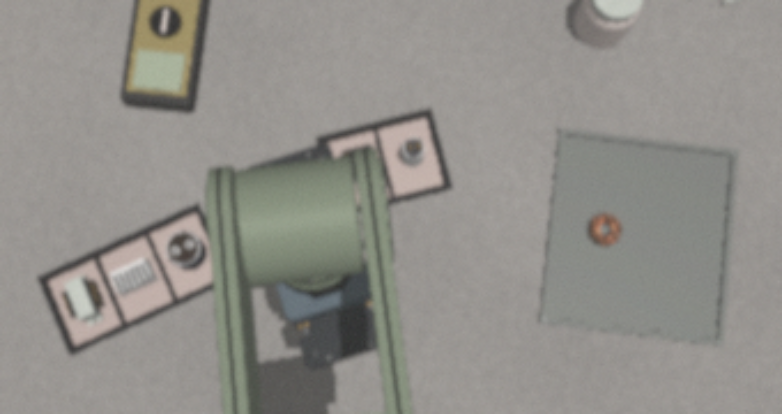

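All three views agree. In the side view, tray3 holds the transformer (122,158), heatsink (162,170) and wide can (208,180), and tray2 holds the relay (378,228) and slim can (424,248). All five stand upright. The choke has not moved (top view at about (373,240), as before), and the multimeter and bottle look untouched.

```bash
python3 -c "
from workcell import *
print(job_done(), state()['time_s'], state()['force'])"
```

```text
the job is handed in; nothing more can be done
the job is handed in; nothing more can be done
```

Both kits are made up and the job is handed in, at about 40 s of the 118 s allowed.

- **Power-supply kit:** the transformer, heatsink and wide capacitor each stand upright in a compartment of their own in the three-compartment tray.
- **Switching kit:** the relay and slim capacitor each stand upright in their own compartment of the two-compartment tray.

**Last checks:** the side view shows all five parts upright, one to a compartment. The wrist view covers the wide capacitor and relay, and the top view the other four besides the relay; both agree with it. The choke is at the same place as at the start. The multimeter and bottle look undisturbed, by eye. The gripper was open and about 300 mm up, touching nothing.

**Disagreements:**
- **Tray positions:** the views differed by up to about 10 mm for tray3 (the side view was the outlier) and about 8 mm for tray2. I used mostly the top and wrist views, which agreed within 3 mm.
- **Tray detections:** the networks returned the same list for both trays, and in the top view it led with the multimeter. I read the tray corners from the pictures instead.
- **Heights:** triangulated heights were within 6 mm of the stated ones.
- **Releases:** each part was let go about 1 to 2 mm above the height it was gripped at.

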